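# Seat the weighing carrier on the balance

### The arm

A 6-joint arm with a two-finger parallel gripper is mounted at the origin on the work surface. World frame = base frame: x ahead of the robot, y to its left, z up, the work surface at z = 0. Lengths are in m, angles in rad, forces in N, time in s.
With the tool pointing down it reaches from about 0.3 to 0.875 m from the base axis. Payload 6.4 kg.
Tool frame: the origin (TCP) lies at the very end of the fingers, on their centre line; the grasp point (between the pads) lies 19 mm behind it; z points along the fingers, y is the line along which they close (so a half turn about z gives the same grasp; the last joint's range is limited). The gripper opens to 85 mm and grips with 20 to 120 N. Pads are 22 mm wide; open, the fingers measure 114 mm over their backs; the gripper's body (76 mm by 85 mm) begins 54 mm behind the grasp point. The pads swing forward as they close: fully open they stand 13 mm farther back than shut.
Start: joints at [-0.206, 0.181, 1.607, -0, 1.354, -0.206], TCP at [0.575, 0, 0.202] pointing down, gripper open.
Joint ranges: [-2.99, 2.99], [-0.89, 2.07], [0.3, 2.58], [-1.14, 4.28], [0, 2.63], [-3.12, 3.12]. Speed limits (rad/s): [2.57, 2.57, 3.01, 3.14, 3.14, 3.14].

### API

Orientations are given as a unit quaternion [w, x, y, z].
In Python, from bench import telemetry, camera, ctrl, spotter gives the robot as it stands.
- The arm moves only by the tool send_rows, never from a script. Its argument "series" is a list of rows, each a list of 3 entries, a list of its own where there are three numbers: the turn, a rotation vector about the world's x, y, z in degrees, then the shift along the world's x, y, z in mm, then the closure, from -1 (fully open) to 1 (shut), so that 0 is half open. In form: [[[rx, ry, rz], [dx, dy, dz], gripper], ...]. A call has 1 to 10 rows; each row is the pose to reach, as a shift and turn from the pose commanded when the call began; what a row does not reach only later rows make up. A row lasts 1/8 s, in which the tool goes at most 62.5 mm and 10.7 degrees, less where a joint would pass 70% of its speed; a pose out of reach is approached as far as the arm can. A call with a gripper value outside its range is refused whole. The fingers move at their own pace and stop on an object; the grip force is fixed at half the most. Time passes only in rows, so rows that repeat a pose let the fingers close. It gives the time, the measured TCP pose, the force, the opening and the grip force at its end, in the units of the state.
- telemetry.get_obs(): the state, without advancing time (a new reading comes with each control period).
- camera(name): name is "scene" or "side" or "wrist"; returns a dict with "pixels" (400x640x3 uint8, red, green, blue), "camera_matrix" (3x3 intrinsics, pixels), "xyz" and "orientation" of the camera in the world. Camera axes: x right, y up, looking along -z (the intrinsics and any distortion apply to the point x, -y, -z); pixel columns grow to the right and rows downward; lengths in m; the calibration is good to about 2 mm. A picture is of the moment at which its call begins. There is no depth.
- ctrl.hand_in(): hands the job in; it is judged then, once.
Trained networks look in the newest picture that a camera, given by its name, has taken for a name from the list of things; names that differ only in an ending like _2 or _b are one class to them, and where a whole thing is asked for, a point or a joint stands for the part that bears it (a point fixed in the world has none). Each returns a list of dicts, best first, with "conf" (0 to 1); they miss things now and then, are a little off and sometimes report something else, mostly with a low value. They report only what shows in the picture. A call takes as long as a camera call.
- spotter.boxes_of(thing, camera): "xyz" ([x, y, z] in m, in world coordinates, good to about 4 mm: the middle of the surface that is visible of it).
- spotter.landmark_of(thing, camera): "xyz" ([x, y, z] in m, in world coordinates, good to about 4 mm: a listed point, or the origin of a listed thing).
The state is a dict: "time_s": time; "q": joint angles; "dq": joint speeds; "joint_efforts": joint torques, N m; "eef_pos": TCP position; "eef_rot": TCP orientation; "wrist_force": force on the tool from outside, world axes, zero at the start; "torque": the same for the moment, N m; "opening": opening from 0.0 (shut) to 1.0 (fully open); "grasp_force": force on a finger pad.
Only numpy, scipy, OpenCV 4.12 (cv2) and the standard library are available. Lean on these libraries where they do the work, as an engineer would, in place of code of your own. Each camera call takes 0.05 s, during which the arm holds its last target. There are 200 camera calls.

### The job

Take the steel weighing carrier that stands on three ball feet by its upright grip and set it on the balance so that its front ball sits in the cone cup, its left ball in the V groove and its right ball on the flat disc, fully down and level. Lower it into place instead of dropping it, let go, and leave the similar four-legged stand where it is and the glass flask upright.

Things in the scene. Friction and masses are not known exactly. Their poses are not given: they have to be found in the camera images.
- carrier: Loose steel T-frame, 0.25-0.45 kg, on three 16 mm balls: front (75,0), left (-40,40), right (-40,-40) mm. 68 mm round pan (top 42 mm up); on it an upright grip block, 46 mm along x, 14 mm thick along y, top 86 mm up: pinch its thickness from above. Frame: x -46..83, y -48..48, underside 34 mm up. Origin under the grip, level with the balls' undersides; x to the single front ball, y left, z up.
- receiver (a point): Point 66 mm over the table where the seated carrier's origin belongs, same axes. Fixed white balance, 250 x 190 mm (x, y), centred at x -20, top 11 mm below this point, display at its -x end. Steel seats: cone cup (75,0), V groove (-40,40) running to the cone, both 33 mm wide, rims 18 mm above this point, self-centring; flat disc (-40,-40), 36 mm, top level with this point. Enter from above.
- stand: Bystander: similar steel stand with the same pan and grip, but a square cross frame and four straight legs without balls, 62 mm from its middle. Loose. Origin: middle of its underside, on the table. To be left where it is.
- flask: Bystander: volumetric glass flask, 72 mm wide at the bulb, with a funnel of 54 mm diameter in its narrow neck, 196 mm tall, standing loose to the left of the balance. Origin: centre of its underside. Must not be knocked over.

How it is judged:
At the end, for the whole second after the job is handed in: The carrier rests on the balance's three seats: its origin within 10 mm sideways and 3 mm in height of the receiver point, its long arm within 10 degrees of the receiver's x, level within 3 degrees, at rest and released; the four-legged stand is off the balance and the flask upright (horizontal distance between carrier and receiver below 0.01 m and z of carrier in the frame of receiver between -0.003 and 0.003 m and angle between the x axis of carrier and the x axis of receiver, either way round below 0.17 rad and angle between carrier's own z axis and vertical below 0.05 rad and linear speed of carrier below 0.02 m/s and horizontal distance between stand and receiver above 0.15 m and angle between flask's own z axis and vertical below 0.2 rad); the robot touches nothing.
It fails at once if the carrier is dropped (falls freely from more than about 18 mm) (linear speed of carrier above 0.6 m/s and contact force between the fingers and carrier below 0.05 N).
It fails at once if the four-legged stand is moved by more than 30 mm (distance of stand from where it was at the start of the episode above 0.03 m).
It fails at once if the flask is knocked over (angle between flask's own z axis and vertical above 0.5 rad).
It also fails if it takes over 35 s, if anything falls off the work surface, if the arm or the gripper's body presses on something with over 40 N, if the wrist force passes 120 N, or if a joint passes its speed limit or range.

## Working session

There is one attempt and no reset: what is moved stays moved. The work goes in short steps, Python scripts to look and compute and a tool call to move; the robot and the scene stay as the last step left them, time stands still between calls to the robot, and variables do not carry over. Pictures are saved under pics/ and viewed, at most 10 in all, crops included, and the job is handed in when it is done.

Besides the shell and the picture viewer there is one more tool, called after "Emit:" by a JSON object that holds its "op" and its "data", one argument or row to a line. send_rows: Moves the arm, as the interface text tells. Its arguments: {"type":"object","properties":{"series":{"type":"array","items":{"type":"array"}}},"required":["series"]}

```bash
mkdir -p pics; python3 - <<'E'
from bench import telemetry,camera,ctrl,spotter
import cv2,numpy as np
o=telemetry.get_obs();print(o['time_s'],o['eef_pos'],o['eef_rot'],o['opening'])
ims=[]
for c in("scene","side"):
    d=camera(c);ims.append(d["pixels"]);print(c,d["xyz"],d["orientation"],d["camera_matrix"])
    for t in("carrier","receiver","stand","flask"):
        for f in("boxes_of","landmark_of"):
            try:print(t,f,[(np.round(r["xyz"],4).tolist(),round(r["conf"],2)) for r in getattr(spotter,f)(t,c)])
            except Exception as e:print(t,f,e)
for i,n in zip(ims,("s","d")):cv2.imwrite(f"pics/{n}.png",i[:,:,::-1])
print(telemetry.get_obs()['time_s'])
E
```

```text
0.0 [5.74424107e-01 1.35522942e-04 2.01222488e-01] [-7.08409440e-04  7.07112405e-01  7.07100660e-01 -4.48365402e-04] 1.0016752432272242
scene [1.31163151 0.52471599 0.90240434] [0.45999629 0.19844251 0.35624961 0.78873963] [[489.79320863   0.         321.69716293]
 [  0.         489.79320863 203.11951792]
 [  0.           0.           1.        ]]
carrier boxes_of [([0.5206, -0.3717, 0.0393], 0.74)]
carrier landmark_of [([0.5129, -0.3838, -0.0031], 0.72)]
receiver boxes_of [([0.5537, 0.2526, 0.0542], 0.57)]
receiver landmark_of [([0.4695, -0.1272, 0.0004], 0.27)]
stand boxes_of [([0.4849, -0.1188, 0.0416], 0.65)]
stand landmark_of [([0.4699, -0.1283, 0.0006], 0.76)]
flask boxes_of [([0.5358, 0.4197, 0.0639], 0.89)]
flask landmark_of [([0.522, 0.4192, -0.0005], 0.75)]
side [ 0.10522922 -0.98342078  1.02429773] [ 0.89220507  0.4111053  -0.07941664 -0.16927948] [[520.61982782   0.         320.89854151]
 [  0.         520.61982782 201.22005394]
 [  0.           0.           1.        ]]
carrier boxes_of [([0.4984, -0.3862, 0.0426], 0.71)]
carrier landmark_of [([0.5141, -0.3814, 0.0009], 0.91)]
receiver boxes_of [([0.4965, 0.2016, 0.0565], 0.95)]
receiver landmark_of []
stand boxes_of [([0.4607, -0.1349, 0.0442], 0.65)]
stand landmark_of [([0.4677, -0.123, -0.0014], 0.74)]
flask boxes_of [([0.5223, 0.4069, 0.0634], 0.88)]
flask landmark_of [([0.5298, 0.4147, 0.0022], 0.77)]
0.9
```

View pics/s.png

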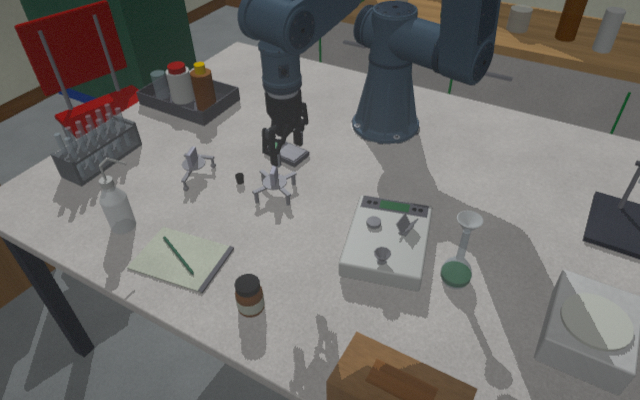

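View pics/d.png

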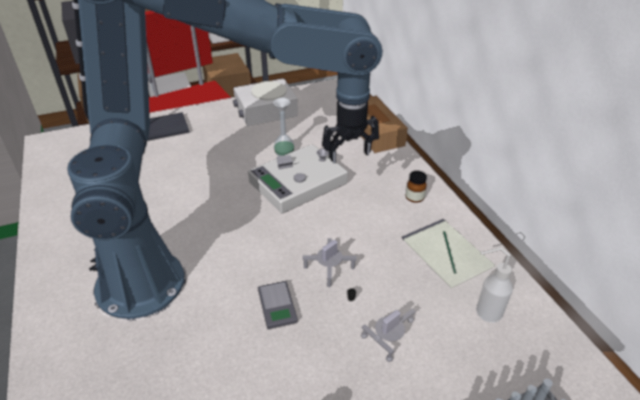

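The scene view shows the three-ball carrier near (195,165), the stand at (275,182), and the balance at (388,240), with its cone near (382,256), V groove near (406,225) and disc near (374,222). The side view has the carrier near (392,325) and the stand near (333,257). I'll enlarge both.

```bash
python3 - <<'E'
import cv2,numpy as np
s=cv2.imread("pics/s.png");d=cv2.imread("pics/d.png")
def c(i,x,y,w,h,z):return cv2.resize(i[y:y+h,x:x+w],None,fx=z,fy=z,interpolation=cv2.INTER_CUBIC)
a=c(s,335,190,100,100,4);b=c(s,170,140,50,50,8);e=c(d,245,140,110,75,400/110);f=c(d,355,300,70,70,400/70)
e=cv2.resize(e,(400,273));f=f[:,:]
out=np.zeros((600,800,3),np.uint8)
out[:300,:400]=cv2.resize(c(s,335,190,100,100,1),(400,400),interpolation=cv2.INTER_CUBIC)[:300]
out[300:,:400]=c(d,255,140,100,75,4)
out[:300,400:700]=c(s,170,140,50,50,6)
out[300:,400:700]=c(d,357,300,60,60,5)
cv2.imwrite("pics/c.png",out)
E
```

```text
(no output)
```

View pics/c.png

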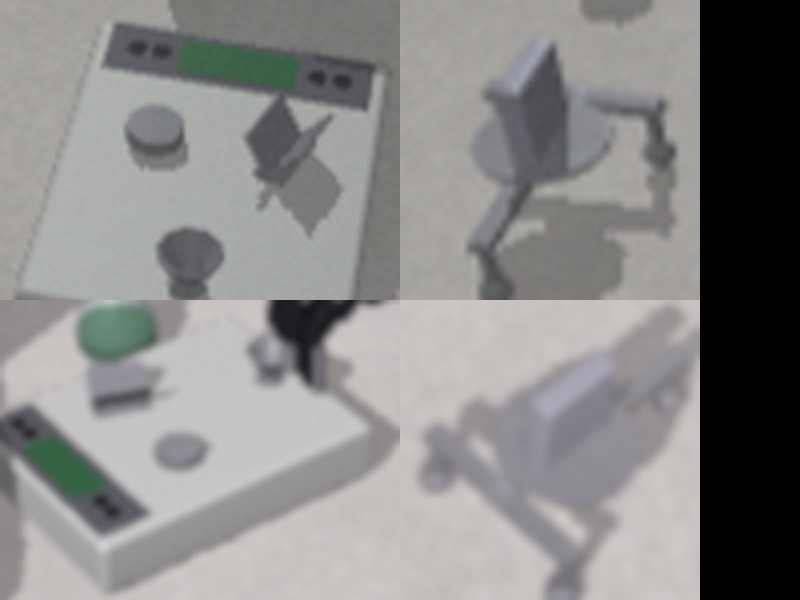

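The crops show the disc, cone rim and groove clearly, plus all three carrier balls in the side view. Triangulating these.

```bash
cat >h.py <<'E'
import numpy as np
from scipy.spatial.transform import Rotation as R
S=([1.31163151,.52471599,.90240434],[.45999629,.19844251,.35624961,.78873963],(489.793,321.697,203.12))
D=([.10522922,-.98342078,1.02429773],[.89220507,.4111053,-.07941664,-.16927948],(520.62,320.9,201.22))
def hit(cam,u,v,z):
    p,q,(f,cx,cy)=cam;p=np.array(p)
    d=R.from_quat(np.roll(q,-1)).apply([(u-cx)/f,-(v-cy)/f,-1])
    return p+d*(z-p[2])/d[2]
E
python3 - <<'E'
from h import *
r=lambda *a:print(a[0],np.round(hit(*a[1:]),4))
for n,c,L in (("S",S,[("disc",373.75,222,.066),("cone",382.5,252.5,.084),("ball",185.5,186.7,.008),("ball",212.8,165.3,.008),("griptop",170+139/6,140+62/6,.086)]),
 ("D",D,[("disc",300,177,.066),("cone",322.5,152,.084),("b",364,335,.008),("b",389.4,357,.008),("b",410.4,319,.008),("griptop",357+175/5,300+83/5,.086)])):
    print(n)
    for l in L:r(l[0],c,*l[1:])
E
```

```text
S
disc [0.507  0.1953 0.066 ]
cone [0.6038 0.2617 0.084 ]
ball [ 0.5804 -0.3598  0.008 ]
ball [ 0.4636 -0.3556  0.008 ]
griptop [ 0.5096 -0.3735  0.086 ]
D
disc [0.5025 0.1863 0.066 ]
cone [0.6037 0.2585 0.084 ]
b [ 0.4627 -0.3566  0.008 ]
b [ 0.4906 -0.4299  0.008 ]
b [ 0.5846 -0.3561  0.008 ]
griptop [ 0.5132 -0.3837  0.086 ]
```

Carrier: about (0.515,-0.381), yaw 18°. Receiver: about (0.532,0.240), yaw 16°. Moving above the carrier, tool y along carrier y, which takes a -72° turn.

Emit:
{"op": "send_rows", "data": {
  "series": [
    [[0,0,-9],[-7,-48,20],-1],
    [[0,0,-18],[-15,-95,40],-1],
    [[0,0,-27],[-22,-143,50],-1],
    [[0,0,-36],[-30,-190,50],-1],
    [[0,0,-45],[-37,-238,50],-1],
    [[0,0,-54],[-45,-286,50],-1],
    [[0,0,-63],[-52,-333,50],-1],
    [[0,0,-72],[-60,-381,50],-1],
    [[0,0,-72],[-60,-381,50],-1],
    [[0,0,-72],[-60,-381,50],-1]
  ]
}}

```text
time_s: 2.15
eef_pos: [0.5149, -0.3806, 0.2518]
eef_rot: [-0.0, 0.988, 0.157, -0.0]
wrist_force: [0.7, -0.6, 0.3]
opening: 1.0
grasp_force: 0.0
```

```bash
python3 - <<'E'
from bench import telemetry,camera,ctrl,spotter
import cv2,numpy as np
o=telemetry.get_obs();print(o['time_s'],o['eef_pos'],o['eef_rot'],o['q'],o['wrist_force'])
d=camera("wrist");print(d["xyz"],d["orientation"],d["camera_matrix"])
cv2.imwrite("pics/w1.png",d["pixels"][:,:,::-1])
for f in("boxes_of","landmark_of"):print([(r["xyz"],r["conf"]) for r in getattr(spotter,f)("carrier","wrist")])
E
```

```text
2.15 [ 0.51491905 -0.38063167  0.25177377] [-4.70643192e-04  9.87635566e-01  1.56766595e-01 -5.09187417e-05] [-8.21822738e-01  2.90352906e-01  1.37438442e+00  4.42295721e-04
  1.47769346e+00  4.34100427e-01] [ 0.66778531 -0.57087579  0.27495307]
[ 0.58670511 -0.35746551  0.42430182] [ 0.80032427 -0.12153045  0.08946195 -0.58026543] [[314.60600431   0.         319.18158703]
 [  0.         314.60600431 197.95115238]
 [  0.           0.           1.        ]]
[([0.5142, -0.3771, 0.041], 0.71)]
[([0.5151, -0.3811, -0.0016], 0.69)]
```

View pics/w1.png

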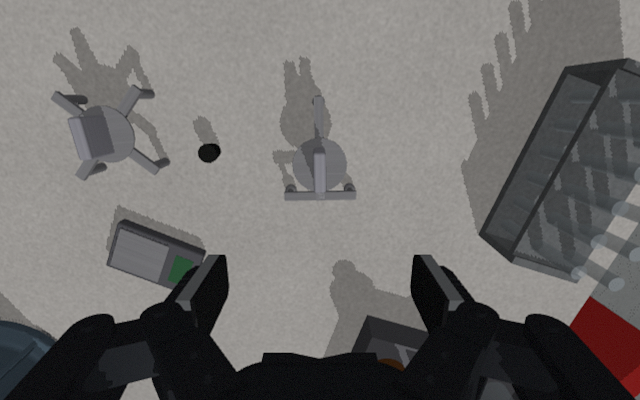

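The wrist view shows the grip block at column 320, upright in the image and centred between the fingers (mid 320), so yaw and position agree. Next: descend and grip.

Emit:
{"op": "send_rows", "data": {
  "series": [
    [[0,0,0],[0,0,-45],-1],
    [[0,0,0],[0,0,-90],-1],
    [[0,0,0],[0,0,-130],-1],
    [[0,0,0],[0,0,-165],-1],
    [[0,0,0],[0,0,-188],-1],
    [[0,0,0],[0,0,-199],-1],
    [[0,0,0],[0,0,-199],-1],
    [[0,0,0],[0,0,-199],1],
    [[0,0,0],[0,0,-199],1],
    [[0,0,0],[0,0,-199],1]
  ]
}}

```text
time_s: 3.55
eef_pos: [0.5153, -0.3814, 0.0539]
eef_rot: [0.001, 0.988, 0.156, 0.0]
wrist_force: [0.2, 0.0, -0.6]
opening: 0.377
grasp_force: 0.0
```

Emit:
{"op": "send_rows", "data": {
  "series": [
    [[0,0,0],[0,0,0],1],
    [[0,0,0],[0,0,0],1],
    [[0,0,0],[0,0,0],1],
    [[0,0,0],[0,0,0],1]
  ]
}}

```text
time_s: 4.05
eef_pos: [0.5153, -0.3814, 0.0535]
eef_rot: [0.0, 0.988, 0.156, 0.0]
wrist_force: [0.3, -0.4, 3.5]
opening: 0.135
grasp_force: 58.8
```

Gripped. Lifting, then a look before transit.

Emit:
{"op": "send_rows", "data": {
  "series": [
    [[0,0,0],[0,0,10],1],
    [[0,0,0],[0,0,30],1],
    [[0,0,0],[0,0,65],1],
    [[0,0,0],[0,0,105],1],
    [[0,0,0],[0,0,145],1],
    [[0,0,0],[0,0,180],1],
    [[0,0,0],[0,0,195],1],
    [[0,0,0],[0,0,200],1],
    [[0,0,0],[0,0,200],1]
  ]
}}

```text
time_s: 5.18
eef_pos: [0.5146, -0.3805, 0.2519]
eef_rot: [-0.001, 0.988, 0.156, -0.001]
wrist_force: [0.4, 0.6, -3.2]
opening: 0.131
grasp_force: 58.7
```

```bash
python3 - <<'E'
from bench import telemetry,camera,ctrl,spotter
import cv2,numpy as np
o=telemetry.get_obs();print(o['time_s'],o['eef_pos'],o['eef_rot'],o['opening'],o['grasp_force'],o['wrist_force'],o['torque'])
ims=[]
for c,x,y in(("wrist",220,80),("side",300,180),("scene",110,70)):
    d=camera(c);ims.append(cv2.resize(d["pixels"][y:y+150,x:x+200,::-1],(400,300),interpolation=cv2.INTER_CUBIC))
    for f in("boxes_of","landmark_of"):print(c,[(r["xyz"],r["conf"]) for r in getattr(spotter,f)("carrier",c)])
    if c=="wrist":print(d["xyz"],d["orientation"])
cv2.imwrite("pics/w2.png",np.vstack([np.hstack(ims[:2]),np.hstack([ims[2],ims[2]*0])]))
E
```

```text
5.175 [ 0.51459901 -0.38053295  0.25191013] [-7.78246931e-04  9.87686022e-01  1.56446262e-01 -5.31648812e-04] 0.13072604697751805 58.699236118700355 [ 0.3810885   0.61380506 -3.15682373] [-0.00728578 -0.05875519  0.0404798 ]
wrist [([0.5245, -0.3736, 0.2395], 0.77)]
wrist [([0.5104, -0.3805, 0.1975], 0.58)]
[ 0.58656692 -0.3575175   0.42436248] [ 0.80010482 -0.12160938  0.09006378 -0.58045839]
side [([0.4946, -0.3898, 0.2405], 0.92)]
side [([0.5102, -0.3804, 0.1955], 0.65)]
scene [([0.5273, -0.3718, 0.238], 0.79)]
scene [([0.5128, -0.3825, 0.1945], 0.7)]
```

View pics/w2.png

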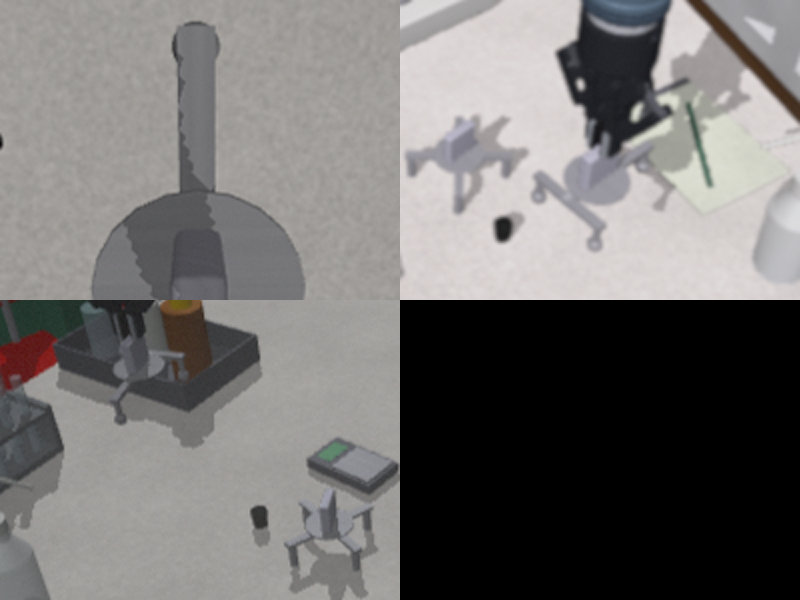

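Held level-looking with the front ball at wrist pixel (318,103.5). I'll compute its offset from the TCP, then move over the balance.

```bash
python3 - <<'E'
from h import *
W=([.58656692,-.3575175,.42436248],[.80010482,-.12160938,.09006378,-.58045839],(314.606,319.18,197.95))
b=hit(W,318,103.5,.2065);t=np.array([.5146,-.3805,.2519])
v=b-t;print(b,np.hypot(*v[:2]),np.degrees(np.arctan2(v[1],v[0])))
T=R.from_quat([.987686,.156446,-.00053,-.00078]);print("tool x yaw",np.degrees(np.arctan2(*T.apply([1,0,0])[[1,0]])))
E
```

```text
[ 0.58360781 -0.35698455  0.2065    ] 0.07290441515293838 18.817317111129835
tool x yaw 18.001386748052248
```

Emit:
{"op": "send_rows", "data": {
  "series": [
    [[0,0,0],[0,30,10],1],
    [[0,0,0],[2,85,20],1],
    [[0,0,0],[4,140,20],1],
    [[0,0,0],[6,195,20],1],
    [[0,0,0],[8,250,20],1],
    [[0,0,0],[10,305,20],1],
    [[0,0,0],[12,360,20],1],
    [[0,0,-1],[14,415,20],1],
    [[0,0,-2],[15,470,20],1],
    [[0,0,-2],[16,520,20],1]
  ]
}}

```text
time_s: 6.88
eef_pos: [0.5309, 0.141, 0.2734]
eef_rot: [0.0, 0.99, 0.139, 0.0]
wrist_force: [-0.0, -0.6, -2.2]
opening: 0.128
grasp_force: 58.8
```

Emit:
{"op": "send_rows", "data": {
  "series": [
    [[0,0,0],[0,40,0],1],
    [[0,0,0],[1,70,0],1],
    [[0,0,0],[1,90,0],1],
    [[0,0,0],[1,100,0],1],
    [[0,0,0],[1,100,0],1],
    [[0,0,0],[1,100,0],1]
  ]
}}

```text
time_s: 7.62
eef_pos: [0.5322, 0.2381, 0.2731]
eef_rot: [0.0, 0.99, 0.139, -0.0]
wrist_force: [0.5, 0.1, -2.2]
opening: 0.127
grasp_force: 58.8
```

```bash
python3 - <<'E'
from bench import telemetry,camera,ctrl,spotter
import cv2,numpy as np
o=telemetry.get_obs();print(o['time_s'],o['eef_pos'],o['eef_rot'],o['opening'],o['grasp_force'],o['wrist_force'])
d=camera("wrist");print(d["xyz"],d["orientation"])
cv2.imwrite("pics/w3.png",cv2.resize(d["pixels"][0:240,140:460,::-1],(800,600),interpolation=cv2.INTER_CUBIC))
for c in("wrist","side","scene"):
    if c!="wrist":camera(c)
    for t in("carrier","receiver"):print(c,t,[(r["xyz"],r["conf"]) for r in spotter.landmark_of(t,c)])
E
```

```text
7.625 [0.53220842 0.2380646  0.27307476] [ 2.34945673e-04  9.90335453e-01  1.38692587e-01 -3.49617937e-05] 0.12693320846081346 58.81823530420661 [ 0.45814625  0.11868208 -2.22945539]
[0.60477026 0.25877697 0.44558165] [ 0.78949831 -0.12038364  0.09120971 -0.59487897]
wrist carrier [([0.5301, 0.2375, 0.2203], 0.92)]
wrist receiver [([0.5315, 0.2389, 0.0675], 0.65)]
side carrier [([0.5323, 0.2371, 0.2199], 0.96)]
side receiver [([0.5345, 0.2412, 0.0681], 0.87)]
scene carrier [([0.5336, 0.2359, 0.2171], 0.64)]
scene receiver [([0.5354, 0.2422, 0.064], 0.93)]
```

View pics/w3.png

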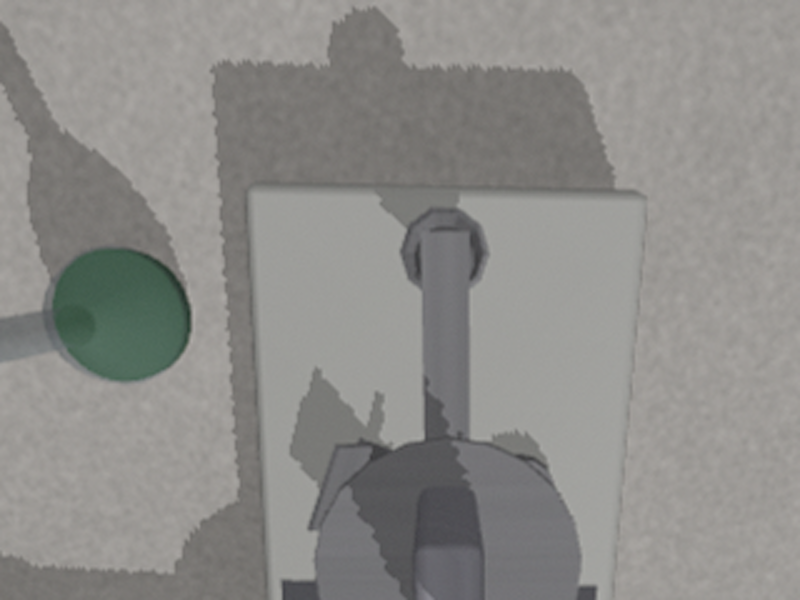

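The wrist view shows the carrier's front arm over the cone. The cone rim centre is at crop (444.5,251), and the balance's front corners are at crop (250,188) and (645,194).

```bash
python3 - <<'E'
from h import *
W=([.60477026,.25877697,.44558165],[.78949831,-.12038364,.09120971,-.59487897],(314.606,319.18,197.95))
p=lambda x,y,z:hit(W,140+x/2.5,y/2.5,z)
c=p(444.5,251,.084);a=p(250,188,.055);b=p(645,194,.055)
e=a-b;yaw=np.degrees(np.arctan2(e[1],e[0]))-90
print(c,a,b,np.hypot(*e[:2]),yaw)
for y in(15.5,16,17,yaw):
    u=np.array([np.cos(np.radians(y)),np.sin(np.radians(y))])
    print(y,c[:2]-.075*u,(a+b)[:2]/2-.105*u)
T=R.from_quat([.990335,.138693,0,.000235]);print("tool yaw",np.degrees(np.arctan2(*T.apply([1,0,0])[[1,0]])))
E
```

```text
[0.60338447 0.26025368 0.084     ] [0.60524942 0.35474718 0.055     ] [0.65327332 0.17776108 0.055     ] 0.18338586631045758 15.181259018620779
15.5 [0.53111218 0.2402108 ] [0.52808017 0.2381941 ]
16 [0.53128984 0.23958088] [0.52832889 0.23731221]
17 [0.53166161 0.2383258 ] [0.52884937 0.2355551 ]
15.181259018620779 [0.5310018  0.24061316] [0.52792564 0.23875741]
tool yaw 15.94445157112616
```

Correction: +1.5 mm, +2.5 mm, -1°. The seated TCP height should be about 0.1195 (154 mm down), so I'll descend to about 7 mm above seated.

Emit:
{"op": "send_rows", "data": {
  "series": [
    [[0,0,-1],[1.5,2.5,-30],1],
    [[0,0,-1],[1.5,2.5,-65],1],
    [[0,0,-1],[1.5,2.5,-95],1],
    [[0,0,-1],[1.5,2.5,-115],1],
    [[0,0,-1],[1.5,2.5,-127],1],
    [[0,0,-1],[1.5,2.5,-135],1],
    [[0,0,-1],[1.5,2.5,-141],1],
    [[0,0,-1],[1.5,2.5,-145],1],
    [[0,0,-1],[1.5,2.5,-147],1],
    [[0,0,-1],[1.5,2.5,-147],1]
  ]
}}

```text
time_s: 9.32
eef_pos: [0.5336, 0.2416, 0.1262]
eef_rot: [-0.0, 0.991, 0.131, 0.0]
wrist_force: [0.9, -0.6, -2.0]
opening: 0.13
grasp_force: 58.8
```

```bash
python3 - <<'E'
from bench import telemetry,camera,ctrl,spotter
import cv2,numpy as np
o=telemetry.get_obs();print(o['time_s'],o['eef_pos'],o['eef_rot'],o['opening'],o['grasp_force'],o['wrist_force'],o['torque'])
ims=[]
for c,x,y,w,h in(("wrist",240,50,160,150),("side",245,110,120,112),("scene",335,175,120,112)):
    d=camera(c);ims.append(cv2.resize(d["pixels"][y:y+h,x:x+w,::-1],(400,300),interpolation=cv2.INTER_CUBIC))
    for t in("carrier","receiver"):print(c,t,[(r["xyz"],r["conf"]) for r in spotter.landmark_of(t,c)])
cv2.imwrite("pics/w4.png",np.vstack([np.hstack(ims[:2]),np.hstack([ims[2],ims[2]*0])]))
E
```

```text
9.325 [0.53361914 0.24156543 0.1262472 ] [-3.87637091e-05  9.91444856e-01  1.30526156e-01  1.34461939e-04] 0.12997892915416764 58.81447352003306 [ 0.8723993  -0.61425225 -2.02163234] [-0.04927758 -0.00494838  0.0310596 ]
wrist carrier [([0.5338, 0.2413, 0.0736], 0.7)]
wrist receiver []
side carrier [([0.5331, 0.243, 0.0715], 0.75)]
side receiver [([0.5337, 0.2396, 0.0665], 0.64)]
scene carrier [([0.5341, 0.239, 0.0703], 0.57)]
scene receiver [([0.5333, 0.2429, 0.0661], 0.57)]
```

View pics/w4.png

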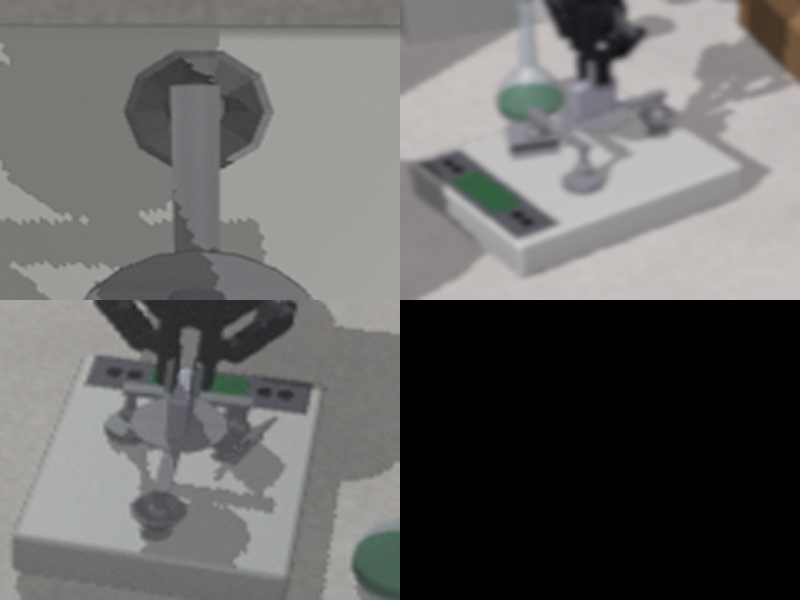

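All three balls are over their seats: front inside the cone rim, right over the disc, left in the groove. No contact force yet. Lowering slowly.

Emit:
{"op": "send_rows", "data": {
  "series": [
    [[0,0,0],[0,0,-1],1],
    [[0,0,0],[0,0,-2],1],
    [[0,0,0],[0,0,-3],1],
    [[0,0,0],[0,0,-4],1],
    [[0,0,0],[0,0,-4.5],1],
    [[0,0,0],[0,0,-4.5],1]
  ]
}}

```text
time_s: 10.52
eef_pos: [0.5335, 0.2415, 0.1216]
eef_rot: [0.0, 0.991, 0.13, -0.0]
wrist_force: [-0.2, -0.1, -2.4]
opening: 0.128
grasp_force: 58.9
```

Emit:
{"op": "send_rows", "data": {
  "series": [
    [[0,0,0],[0,0,-0.5],1],
    [[0,0,0],[0,0,-1],1],
    [[0,0,0],[0,0,-1.5],1],
    [[0,0,0],[0,0,-2],1],
    [[0,0,0],[0,0,-2],1]
  ]
}}

```text
time_s: 11.15
eef_pos: [0.5326, 0.2413, 0.12]
eef_rot: [0.0, 0.991, 0.131, -0.001]
wrist_force: [-6.7, -2.8, 5.0]
opening: 0.131
grasp_force: 59.9
```

Contact: the cone is pushing the carrier toward -x, so I'll yield that way and press lightly, then open.

Emit:
{"op": "send_rows", "data": {
  "series": [
    [[0,0,0],[-1,-0.4,0],1],
    [[0,0,0],[-1.5,-0.6,-0.5],1],
    [[0,0,0],[-1.5,-0.6,-0.8],1],
    [[0,0,0],[-1.5,-0.6,-0.8],1]
  ]
}}

```text
time_s: 11.65
eef_pos: [0.5325, 0.2412, 0.1197]
eef_rot: [-0.0, 0.991, 0.131, 0.001]
wrist_force: [-3.8, -1.0, 5.3]
opening: 0.126
grasp_force: 60.0
```

Emit:
{"op": "send_rows", "data": {
  "series": [
    [[0,0,0],[0,0,0],0.6],
    [[0,0,0],[0,0,0],0.3],
    [[0,0,0],[0,0,0],0],
    [[0,0,0],[0,0,0],-0.3],
    [[0,0,0],[0,0,0],-0.3],
    [[0,0,0],[0,0,0],-0.3]
  ]
}}

```text
time_s: 12.4
eef_pos: [0.532, 0.2409, 0.1188]
eef_rot: [-0.0, 0.991, 0.131, 0.0]
wrist_force: [-0.3, -0.4, -0.7]
opening: 0.655
grasp_force: 0.0
```

Emit:
{"op": "send_rows", "data": {
  "series": [
    [[0,0,0],[0,0,10],-0.3],
    [[0,0,0],[0,0,30],-0.3],
    [[0,0,0],[0,0,60],-0.3],
    [[0,0,0],[0,0,100],-0.3],
    [[0,0,0],[0,0,140],-0.3],
    [[0,0,0],[0,0,150],-0.3],
    [[0,0,0],[0,0,150],-0.3]
  ]
}}

```text
time_s: 13.28
eef_pos: [0.5322, 0.241, 0.2693]
eef_rot: [-0.0, 0.991, 0.131, 0.001]
wrist_force: [0.2, 0.2, -0.7]
opening: 0.649
grasp_force: 0.0
```

```bash
python3 - <<'E'
from bench import telemetry,camera,ctrl,spotter
import cv2,numpy as np
o=telemetry.get_obs();print(o['time_s'],o['eef_pos'],o['opening'],o['grasp_force'],o['wrist_force'])
ims=[]
for c,x,y,w,h in(("wrist",220,50,200,150),("side",245,110,120,90),("scene",335,185,120,90)):
    d=camera(c);ims.append(cv2.resize(d["pixels"][y:y+h,x:x+w,::-1],(400,300),interpolation=cv2.INTER_CUBIC))
    for t in("carrier","receiver"):print(c,t,[(r["xyz"],r["conf"]) for r in spotter.landmark_of(t,c)])
cv2.imwrite("pics/w5.png",np.vstack([np.hstack(ims[:2]),np.hstack([ims[2],ims[2]*0])]))
E
```

```text
13.275 [0.53223216 0.24098513 0.2693235 ] 0.6490647892050699 0.0 [ 0.23807903  0.18456783 -0.72970765]
wrist carrier [([0.5317, 0.2387, 0.0648], 0.95)]
wrist receiver []
side carrier [([0.5309, 0.2419, 0.0679], 0.64)]
side receiver [([0.5324, 0.2412, 0.0666], 0.92)]
scene carrier [([0.5316, 0.2404, 0.0617], 0.65)]
scene receiver [([0.5358, 0.2447, 0.0657], 0.79)]
```

View pics/w5.png

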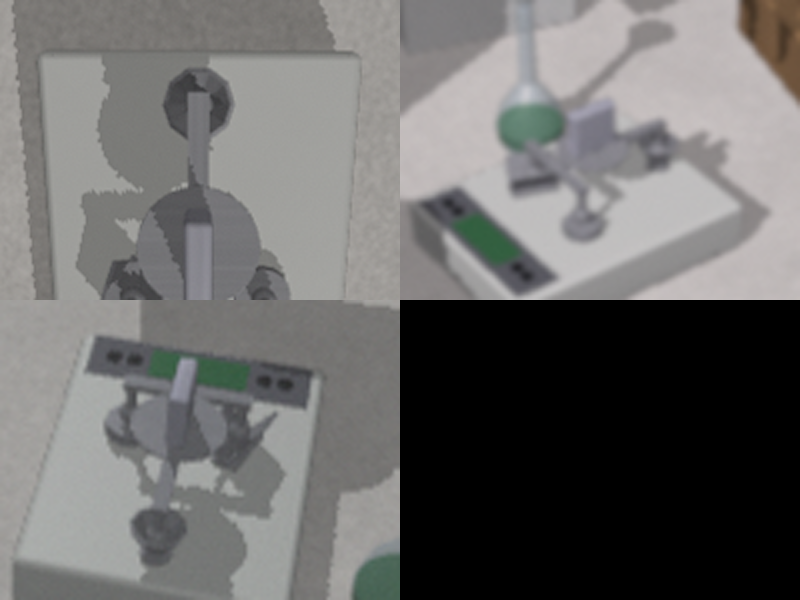

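The carrier sits level, with its front ball in the cone (wrist crop (198,103)), left ball in the groove and right ball on the disc. It's released and the flask is upright. Handing in.

```bash
python3 -c "
from bench import ctrl
print(ctrl.hand_in())"
```

```text
the job is handed in; nothing more can be done
None
```

The carrier is seated on the balance's cone, groove and disc, released and looking level in the last pictures, with the flask upright and the stand untouched; I handed the job in at about 13.5 s, and no verdict came back.

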